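# Find the lens cell that still has its glass, by weight, and present it

### The arm

A 7-joint arm with a two-finger parallel gripper is mounted at the origin on a cart in front of the work surface, level with it; the furniture and walls round the work are solid. World frame = base frame: x ahead of the robot, y to its left, z up, the work surface at z = 0. Lengths are in m, angles in degrees, forces in N, time in s.
With the tool pointing down it reaches from about 0.35 to 0.9 m from the base axis. Payload 8.1 kg.
Tool frame: the origin (TCP) lies midway between the tips of the shut fingers; the grasp point (between the pads) lies 19 mm behind it; z points along the fingers, y is the line along which they close (so a half turn about z gives the same grasp; the last joint's range is limited). The gripper opens to 85 mm and grips with 20 to 120 N. Pads are 22 mm wide; open, the fingers measure 114 mm over their backs; the gripper's body (76 mm by 85 mm) begins 54 mm behind the grasp point. The pads swing forward as they close: fully open they stand 13 mm farther back than shut.
Start: joints at [70.439, 24.895, 1.432, 90.138, -0.665, 64.973, -4.303], TCP at [0.148, -0.607, 0.231] pointing down, gripper open.
Joint ranges: [-149.89, 149.89], [-25.12, 119.58], [-72.63, 75.52], [4.76, 147.25], [-75.54, 255.54], [6.69, 114.76], [-157.13, 157.13]. Speed limits (degrees/s): [127.2, 127.2, 172.46, 172.46, 180, 180, 180].

### API

Orientations are given as [roll, pitch, yaw] about the fixed x, y, z axes, in that order (R = Rz(yaw) Ry(pitch) Rx(roll)).
In Python, from plant import status, viewer, ctrl gives the robot as it stands. The module is installed in compiled form; this text tells all that it offers.
- The arm moves only by the shell command python3 -m creep 'ROWS'. ROWS is a JSON list of rows, 1 to 12 of them, each of 7 numbers: the finger opening in m, then dx, dy, dz in m, then a rotation vector rx, ry, rz in degrees; each row is the pose to reach, as a shift and turn from the pose commanded when the command began, along the tool's axes at that moment; what a row does not reach only later rows make up. A row lasts 1/12 s, in which the tool goes at most 0.0417 m and 7.16 degrees, less where a joint would pass 70% of its speed; a pose out of reach is approached as far as the arm can. The fingers move at their own pace and stop on an object; the grip force is fixed at half the most. Time passes only in rows, so rows that do not move let the fingers close. It prints the time, the measured TCP pose, the force, the opening and the grip force at its end.
- status.observe(): the state, without advancing time (a new reading comes with each control period).
- viewer.grab_frame(name): name is "side" or "top" or "wrist"; returns the picture (384x512x3 uint8, red, green, blue); there is no depth.
- viewer.calibration(name): a dict with "mtx" (3x3 intrinsics, pixels), "k1" (the pictures are not rectified: a ray, as slopes to the right and down, at radius r is drawn at 1 + k1 r^2 times it, then the intrinsics apply), "world_to_cam" (4x4, takes a point from world to camera coordinates); the wrist camera has in their place "tool_from_camera" (4x4, takes a point from camera to tool coordinates, whose origin is the TCP and whose axes are the flange's). Camera axes: x right, y up, looking along -z (the intrinsics and any distortion apply to the point x, -y, -z); pixel columns grow to the right and rows downward; lengths in m; the calibration is good to about 2 mm. A picture is of the moment at which its call begins: read the wrist's pose just before it. calibration takes no time and is no camera call.
- ctrl.job_done(): hands the job in; it is judged then, once.
The state is a dict: "time_s": time; "joints": joint angles; "qd": joint speeds; "effort": joint torques, N m; "tool_pos": TCP position; "ee_rot": TCP orientation; "force": force on the tool from outside, world axes, zero at the start; "moment": the same for the moment, N m; "grip_width": finger opening in m; "finger_force": force on a finger pad.
Only numpy, scipy, OpenCV 4.12 (cv2) and the standard library are available. Lean on these libraries where they do the work, as an engineer would, in place of code of your own. Each camera call takes 0.05 s, during which the arm holds its last target. There are 200 camera calls.

### The job

Under the clear dust cover stand two lens cells that look alike, but only one still has its glass in and is plainly the heavier: take the cover off by its handle and hang it by that handle on both prongs of the stand's twin hook. Then lift each cell in turn clear of its well to feel its weight, and see that the lighter one ends seated upright in a well of the nest again. Finish while still holding the heavier one in the gripper, upright and still, a hand's width above the middle of the steel bench block; do not set it down or let it go, keep both cells upright throughout, and leave the pencil, the wooden ring clamp, the dropper bottle and the block where they are.

Things in the scene. Friction and masses are not known exactly. Their poses are not given: they have to be found in the camera images.
- lens_nest: Grey nest plate fixed to the bench, 84 x 160 x 14 mm (x, y, z), with two round wells 51 mm wide and 8 mm deep (floor 6 mm above the bench) at 40 mm either side of its middle along its y axis, and a rim 5 mm wide and 4 mm high round its edge. Origin: centre of its underside, at bench height.
- well_1 (a point): Centre of the floor of the nest's well on its +y side.
- well_2 (a point): Centre of the floor of the nest's well on its -y side.
- lens_cell_p: One of two lens cells that look alike: upright aluminium barrel 48 mm wide, 33 mm high, knurled, with a black dust cap 45 mm wide; 42 mm high in all. One cell weighs 320 to 400 g, the other 120 to 180 g; nothing outside shows which. It stands in a well, its top 48 mm above the bench. Origin: centre of its underside, z up along its axis.
- lens_cell_q: The other lens cell, the same in shape, size and look; origin and axes as for the first.
- dust_cover: Clear dust cover, a box open below, 70 x 146 x 47 mm, walls 3 mm, about 160 g, standing on the nest plate over both cells, inside the rim. On top an upright steel wire handle (8 mm wire) along its y: legs 100 mm apart, straight bar 50 mm above the cover's top. Origin: centre of its open underside, z up.
- cover_grip (a point): Middle of the cover's handle bar, 97 mm above the cover's origin, where a black square sleeve 12 mm thick and 30 mm long (along the cover's y) is the place to grip; 44 mm free below the sleeve.
- hook_stand: Fixed stand: foot 96 mm wide, 14 mm post, cross plate 84 mm wide up to 187 mm. Two prongs (8 mm rod) run forward along its -x, 30 mm either side of its middle in y: rod centre sinks from 178 to 170 mm height at 62 mm in front of the post, then rises to tips at 182 mm height, 85 mm in front. Origin: under the post, at bench height.
- hook_seat (a point): Where the middle of the cover's handle bar lies when it hangs on both prongs, in the dip between the prongs: 62 mm in front of the post, 178 mm above the bench. The bar runs along the stand's y axis then.
- bench_block: Loose square steel bench block, 62 x 62 x 20 mm, 620 g. Origin: centre of its underside.
- pencil: Bystander: a yellow pencil, 8 x 172 x 8 mm, lying on the bench; origin: centre of its underside.
- ring_clamp: Bystander: a wooden ring clamp, 30 x 110 x 26 mm, lying on the bench; origin: centre of its underside.
- dropper_bottle: Bystander: a slim white dropper bottle with a pointed spout, 29 mm across and 95 mm high; origin: centre of its underside.
- eyepieces (a point): Front of the microscope's eyepieces, which overhang the bench between nest and stand: the microscope's head (from here away from the robot, about 90 mm to either side in y) takes up the space from 100 to 290 mm height, its arm farther back more. Carry things round it on the robot's side.
Mind the look-alikes: they are no part of the job. There is more than one size of the bench_block; the one meant has the size given above.

How it is judged (in metres and radians):
On the way, in this order (a step that is already met when the one before it is completed fails the run):
1. the dust cover hangs by its handle on both prongs of the hook, let go (distance between cover_grip and hook_seat below 0.022 m and angle between dust_cover's own z axis and vertical below 0.25 rad and contact force between dust_cover and hook_stand above 0.6 N and contact force between dust_cover and the fingers below 0.05 N), for 0.3 s.
2. the lighter cell has been lifted clear of its well in the gripper, while the heavier stands in its own (((z of lens_cell_p in the frame of lens_nest above 0.025 m and contact force between lens_cell_p and the fingers above 1 N and contact force between lens_cell_p and lens_nest below 0.05 N and contact force between lens_cell_q and lens_nest above 2.4 N) or (z of lens_cell_q in the frame of lens_nest above 0.025 m and contact force between lens_cell_q and the fingers above 1 N and contact force between lens_cell_q and lens_nest below 0.05 N and contact force between lens_cell_p and lens_nest above 2.4 N))), for 0.3 s.
At the end, for the whole second after the job is handed in: Heavier cell held upright (10 deg), still, 45 to 170 mm above the block's top, within 25 mm of its middle; lighter cell seated in a well; cover hanging on both prongs (bar within 22 mm of the seat, tilt under 14 deg), both let go; block and bystanders moved under 30 mm (all of step 1 and ((contact force between lens_cell_p and the fingers above 1 N and contact force between lens_cell_p and bench_block below 0.05 N and horizontal distance between lens_cell_p and bench_block below 0.025 m and z of lens_cell_p in the frame of bench_block between 0.065 and 0.19 m and angle between lens_cell_p's own z axis and vertical below 0.17 rad and linear speed of lens_cell_p below 0.03 m/s and (horizontal distance between lens_cell_q and well_1 below 0.006 m or horizontal distance between lens_cell_q and well_2 below 0.006 m) and z of lens_cell_q in the frame of lens_nest below 0.009 m and angle between lens_cell_q's own z axis and vertical below 0.08 rad and contact force between lens_cell_q and the arm below 0.05 N and contact force between lens_cell_q and the fingers below 0.05 N and contact force between lens_cell_q and lens_nest between 0.6 and 2.4 N) or (contact force between lens_cell_q and the fingers above 1 N and contact force between lens_cell_q and bench_block below 0.05 N and horizontal distance between lens_cell_q and bench_block below 0.025 m and z of lens_cell_q in the frame of bench_block between 0.065 and 0.19 m and angle between lens_cell_q's own z axis and vertical below 0.17 rad and linear speed of lens_cell_q below 0.03 m/s and (horizontal distance between lens_cell_p and well_1 below 0.006 m or horizontal distance between lens_cell_p and well_2 below 0.006 m) and z of lens_cell_p in the frame of lens_nest below 0.009 m and angle between lens_cell_p's own z axis and vertical below 0.08 rad and contact force between lens_cell_p and the arm below 0.05 N and contact force between lens_cell_p and the fingers below 0.05 N and contact force between lens_cell_p and lens_nest between 0.6 and 2.4 N)) and distance of each of bench_block, pencil, ring_clamp, dropper_bottle from where it was at the start of the episode below 0.03 m); the arm keeps its last pose, push and grip.
It fails at once if a lens cell is tipped over (more than 35 degrees) (angle between any of lens_cell_p, lens_cell_q's own z axis and vertical above 0.61 rad).
It fails at once if the bench block or a bystander is pushed away (more than 30 mm) (distance of any of bench_block, pencil, ring_clamp, dropper_bottle from where it was at the start of the episode above 0.03 m).
It also fails if it takes over 72 s, if anything falls off the work surface, if the arm or the gripper's body presses on something with over 40 N, if the wrist force passes 120 N, or if a joint passes its speed limit or range.

## Working session

There is one attempt and no reset: what is moved stays moved. The work goes in short steps, Python scripts to look and compute and a shell command to move; the robot and the scene stay as the last step left them, time stands still between calls to the robot, and variables do not carry over. Pictures are saved under pics/ and viewed, at most 12 in all, crops included, and the job is handed in when it is done.

```bash
mkdir -p pics
python3 - <<'E'
from plant import status, viewer
import cv2, numpy as np
s=status.observe();print({k:np.round(v,3).tolist() for k,v in s.items()})
for n in("top","side"):
    c=viewer.calibration(n);print(n,{k:np.round(v,4).tolist() for k,v in c.items()})
    cv2.imwrite(f"pics/{n}0.png",viewer.grab_frame(n)[:,:,::-1])
print(np.round(viewer.calibration("wrist")["tool_from_camera"],4).tolist(),viewer.calibration("wrist")["mtx"])
a=[cv2.imread(f"pics/{n}0.png") for n in("top","side")]
for i,n in zip(a,("top","side")): cv2.imwrite(f"pics/{n}0b.png",cv2.resize(i,(800,600),interpolation=cv2.INTER_CUBIC))
E
```

```text
{'time_s': 0.0, 'joints': [70.438, 24.938, 1.434, 90.192, -0.664, 64.973, -4.301], 'qd': [-0.061, 0.013, -0.015, 0.011, 0.096, -0.049, 0.035], 'effort': [0.001, -67.046, 1.025, -31.621, 0.016, 0.012, 0.0], 'tool_pos': [0.148, -0.607, 0.23], 'ee_rot': [-179.906, 0.01, 13.679], 'force': [0.188, 0.065, 0.283], 'moment': [-0.037, 0.001, 0.055], 'finger_force': 0.0, 'grip_width': 0.085}
top {'mtx': [[353.8199, 0.0, 255.9839], [0.0, 353.8199, 192.1868], [0.0, 0.0, 1.0]], 'k1': -0.0681, 'world_to_cam': [[-0.0234, -0.9996, 0.0147, -0.0999], [0.9878, -0.0209, 0.1543, -0.5344], [-0.154, 0.0182, 0.9879, -1.0856], [0.0, 0.0, 0.0, 1.0]]}
side {'mtx': [[416.8301, 0.0, 257.4566], [0.0, 416.8301, 193.7057], [0.0, 0.0, 1.0]], 'k1': -0.0886, 'world_to_cam': [[0.9384, -0.3455, 0.0047, -0.5121], [0.2342, 0.6459, 0.7266, -0.1458], [-0.2541, -0.6807, 0.6871, -0.9904], [0.0, 0.0, 0.0, 1.0]]}
[[0.0016, 0.9507, 0.3103, 0.0804], [1.0, -0.0015, -0.0008, -0.0006], [-0.0003, 0.3103, -0.9507, -0.1435], [0.0, 0.0, 0.0, 1.0]] [[327.11534723   0.         254.44876099]
 [  0.         327.11534723 191.45320313]
 [  0.           0.           1.        ]]
```

View pics/top0b.png

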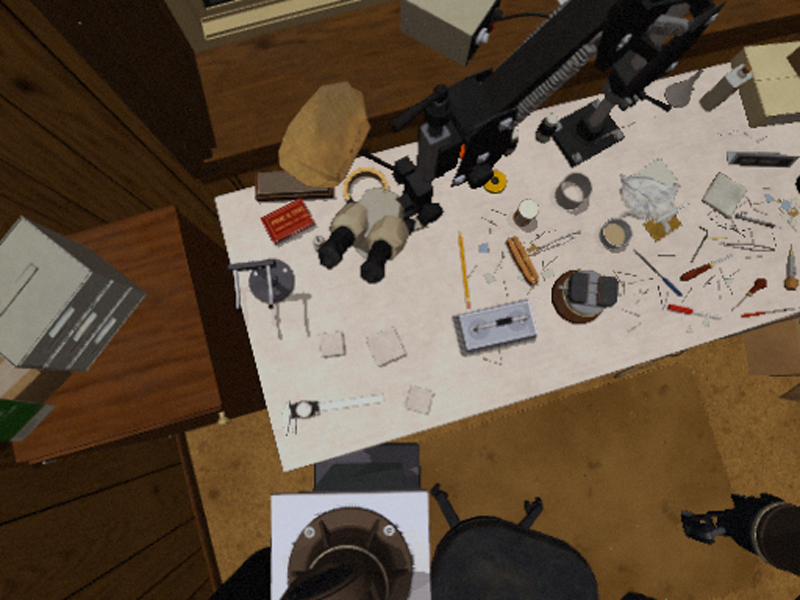

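View pics/side0b.png

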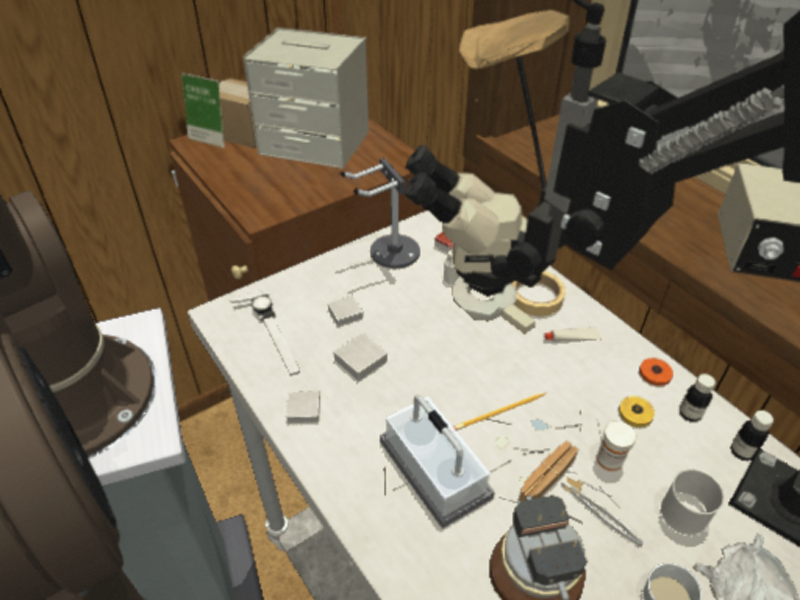

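Top view (800×600) shows the nest at (496,327) and the stand foot at (270,282), with its prongs running down toward (238,300) and (272,300). There are three block candidates: (332,344), (387,347) and (420,400). The middle one looks largest, so I'll enlarge these and measure.

```bash
cat > h.py <<'E'
import numpy as np, cv2
from plant import viewer,status
from scipy.spatial.transform import Rotation as R
def cam(n):
    c=viewer.calibration(n); 
    if n=="wrist":
        s=status.observe(); T=np.eye(4);T[:3,:3]=R.from_euler('xyz',s['ee_rot'],degrees=True).as_matrix();T[:3,3]=s['tool_pos']
        W=T@np.array(c['tool_from_camera'])
    else: W=np.linalg.inv(c['world_to_cam'])
    return np.array(c['mtx']),c['k1'],W
def ray(C,u,v):
    K,k,W=C; p=np.array([(u-K[0,2])/K[0,0],(v-K[1,2])/K[1,1]]); q=p.copy()
    for _ in range(30): q=p/(1+k*(q@q))
    return W[:3,3],W[:3,:3]@np.array([q[0],-q[1],-1])
def onz(C,u,v,z):
    o,d=ray(C,u,v); return o+d*(z-o[2])/d[2]
def proj(C,P):
    K,k,W=C; c=np.linalg.inv(W)@np.r_[P,1]; q=np.array([c[0],-c[1]])/-c[2]; q=q*(1+k*(q@q)); return q*[K[0,0],K[1,1]]+K[:2,2]
def tri(obs):
    A=np.zeros((3,3));b=np.zeros(3)
    for C,u,v in obs:
        o,d=ray(C,u,v);d=d/np.linalg.norm(d);M=np.eye(3)-np.outer(d,d);A+=M;b+=M@o
    X=np.linalg.solve(A,b);return X,[np.round(proj(C,X)-[u,v],1) for C,u,v in obs]
E
python3 - <<'E'
import cv2,numpy as np
t=cv2.imread('pics/top0.png');s=cv2.imread('pics/side0.png')
def cr(i,x,y,w,h): return cv2.resize(i[y:y+h,x:x+w],(400,300),interpolation=cv2.INTER_CUBIC)
# top: nest, stand ; top blocks ; side
m=np.vstack([np.hstack([cr(t,280,180,80,60),cr(t,140,160,80,60)]),np.hstack([cr(t,196,200,100,75),cr(s,180,180,100,75)])])
cv2.imwrite('pics/m1.png',m)
m=np.vstack([np.hstack([cr(s,235,245,100,75),cr(s,200,90,80,60)]),np.hstack([cr(t,280,140,80,60),cr(t,320,140,80,60)])])
cv2.imwrite('pics/m2.png',m)
E
```

```text
(no output)
```

View pics/m1.png

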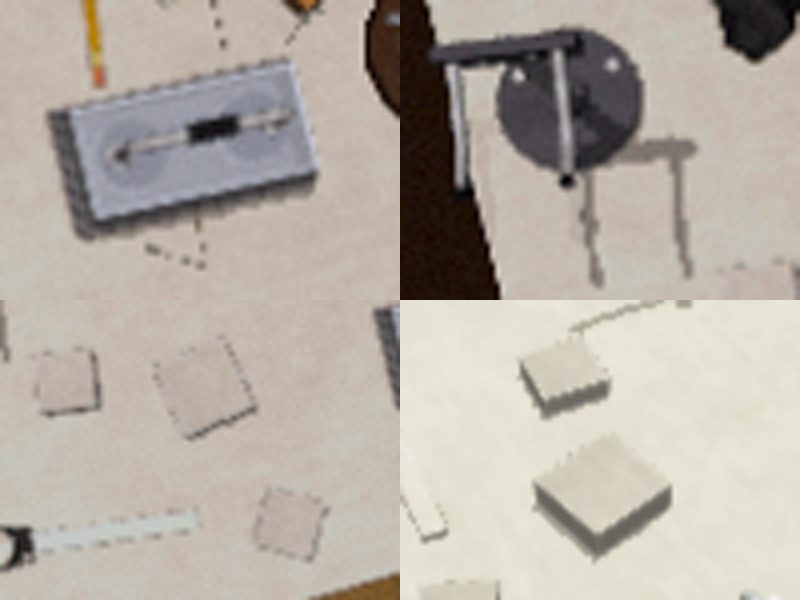

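View pics/m2.png

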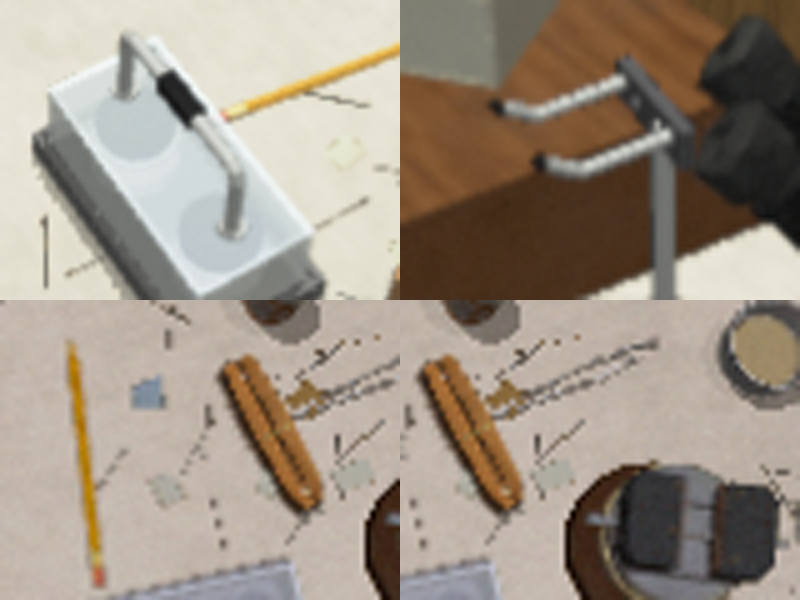

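Blocks, in top-image pixels: the left one at (212,219) and the lower one at (268,255) are small, about 40 mm. The middle one at (248,222) is the largest and has the 62 × 62 mm footprint, so it should be the one meant; I'll check its size numerically. Sleeve: top (323,206), side (280,269). Prong tips: top (152,198) and (173,196), side (219,111) and (228,122).

Run:
```python
from h import *
np.set_printoptions(precision=4,suppress=True)
T=cam('top');S=cam('side')
pairs=dict(sleeve=((322.8,205.6),(280,269.2)),elbL=((304,210.4),(266.7,254.5)),elbR=((338.4,202.4),(294,288.7)),
tipL=((152.2,197.6),(219,111)),tipR=((173.4,196.2),(228,122)),rootL=((150.6,173),(245,105)),rootR=((171.4,170),(253.6,116)),block=((247.7,222),(231,226.2)))
for k,(a,b) in pairs.items(): print(k,*tri([(T,*a),(S,*b)]))
for nm,l in dict(mid=[(155,70),(225,38),(255,108),(190,137)],left=[(35,55),(97,47),(100,108),(42,115)],low=[(265,187),(327,215),(312,260),(253,240)]).items():
    P=np.array([onz(T,196+x/4,200+y/4,.02) for x,y in l]);print(nm,P.mean(0),np.linalg.norm(np.diff(np.r_[P,P[:1]],axis=0),axis=1),np.degrees(np.arctan2(*(P[1]-P[0])[1::-1])))
print('footcenter',onz(T,140+168/5,160+100/5,.01), 'sleeve@.111',onz(T,322.8,205.6,.111))
P=[onz(T,140+x/5,160+y/5,z) for x,y,z in((61,188,.182),(167,181,.182),(53,65,.178),(157,50,.178))];print(np.array(P))
```

```text
sleeve [ 0.4775 -0.3088  0.1153] [array([ 0.1, -0.5]), array([-0.7,  0.1])]
elbL [ 0.4681 -0.2546  0.101 ] [array([ 0.2, -1.2]), array([-1.8,  0.3])]
elbR [ 0.4866 -0.3575  0.1107] [array([ 0.1, -0.5]), array([-0.8,  0.2])]
tipL [0.5008 0.1793 0.185 ] [array([ 0. , -0.1]), array([-0.1,  0. ])]
tipR [0.5055 0.1197 0.1856] [array([ 0.2, -0.8]), array([-0.9,  0.1])]
rootL [0.5736 0.1851 0.1845] [array([ 0.2, -1. ]), array([-1.1,  0.2])]
rootR [0.5794 0.127  0.1833] [array([ 0.1, -0.4]), array([-0.5,  0.1])]
block [ 0.4419 -0.0839  0.0215] [array([ 0.1, -0.9]), array([-1.1,  0.2])]
mid [ 0.4391 -0.0829  0.02  ] [0.0619 0.0613 0.0569 0.0606] -66.56995158513868
left [0.4471 0.0275 0.02  ] [0.0502 0.0491 0.0467 0.0486] -83.81465258818413
low [ 0.3288 -0.1465  0.02  ] [0.0539 0.0372 0.0492 0.0427] -115.52019278394316
footcenter [0.5834 0.1584 0.01  ] sleeve@.111 [ 0.4765 -0.3093  0.111 ]
[[0.5011 0.1802 0.182 ]
 [0.5038 0.1209 0.182 ]
 [0.572  0.1875 0.178 ]
 [0.5794 0.1285 0.178 ]]
```

```bash
cat >> h.py <<'E'
def goal(x,y,z,yaw,show=True):
    s=status.observe();M=R.from_euler('xyz',s['ee_rot'],degrees=True)
    G=R.from_euler('xyz',[180,0,yaw],degrees=True)
    d=M.inv().apply(np.array([x,y,z])-s['tool_pos']);r=(M.inv()*G).as_rotvec(degrees=True)
    print('t',s['time_s'],'rows d',np.round(d,4),'rv',np.round(r,2),'| pos',np.round(s['tool_pos'],4),'rot',np.round(s['ee_rot'],2),'F',np.round(s['force'],2),'w',round(s['grip_width'],4),'ff',round(s['finger_force'],1))
E
python3 - <<'E'
from h import *
goal(.477,-.309,.23,100)
T=cam('top');S=cam('side')
print('eyeL',tri([(T,211,166),(S,274,105)]),'eyeR',tri([(T,238,176),(S,267,126)]),'bottle',tri([(T,203.5,155),(S,288,165)]))
E
```

```text
t 0.1 rows d [ 0.3904 -0.2115  0.0009] rv [-7.000e-02 -5.000e-02 -8.632e+01] | pos [ 0.1477 -0.6068  0.2306] rot [-1.7992e+02  1.0000e-02  1.3680e+01] F [-0.42  0.51 -0.48] w 0.0855 ff 0.0
eyeL (array([0.57337188, 0.00146142, 0.28788658]), [array([ 1.1, -4.2]), array([-4.7,  0.9])]) eyeR (array([ 0.53962769, -0.06375355,  0.28214571]), [array([ 0.3, -1.1]), array([-1.3,  0.3])]) bottle (array([0.65556625, 0.05417449, 0.05106774]), [array([ 0. , -0.1]), array([-0.1,  0. ])])
```

```bash
R='[0.085,0.390,-0.2115,0,0,0,-86.3]'; python3 -m creep '[[0.085,0.39,-0.2115,0,0,0,-86.3],[0.085,0.39,-0.2115,0,0,0,-86.3],[0.085,0.39,-0.2115,0,0,0,-86.3],[0.085,0.39,-0.2115,0,0,0,-86.3],[0.085,0.39,-0.2115,0,0,0,-86.3],[0.085,0.39,-0.2115,0,0,0,-86.3],[0.085,0.39,-0.2115,0,0,0,-86.3],[0.085,0.39,-0.2115,0,0,0,-86.3],[0.085,0.39,-0.2115,0,0,0,-86.3],[0.085,0.39,-0.2115,0,0,0,-86.3],[0.085,0.39,-0.2115,0,0,0,-86.3],[0.085,0.39,-0.2115,0,0,0,-86.3]]'
python3 -m creep '[[0.085,0,0,0,0,0,0],[0.085,0,0,0,0,0,0]]'
python3 - <<'E'
from h import *
goal(.477,-.309,.092,100)
C=cam('wrist');im=viewer.grab_frame('wrist')[:,:,::-1];cv2.imwrite('pics/w1.png',im)
for p in ((.477,-.309,.111),(.477-.05*np.sin(np.radians(-10)) ,0,0)): print(proj(C,np.array(p)))
E
```

```text
time_s: 1.1
tool_pos: [0.4817, -0.3029, 0.2314]
ee_rot: [179.8, -0.2, 100.5]
force: [0.7, 0.9, 0.2]
grip_width: 0.0848
finger_force: 0.0
time_s: 1.27
tool_pos: [0.4761, -0.31, 0.2308]
ee_rot: [-179.9, -0.0, 99.4]
force: [-0.5, -0.6, 0.1]
grip_width: 0.0849
finger_force: 0.0
t 1.2667 rows d [0.0008 0.0012 0.1388] rv [-0.06 -0.02 -0.62] | pos [ 0.4761 -0.31    0.2308] rot [-1.7994e+02 -2.0000e-02  9.9380e+01] F [-0.52 -0.62  0.07] w 0.0849 ff 0.0
[254.73913596 184.00144806]
[ 315.36709195 -144.31453685]
```

View pics/w1.png

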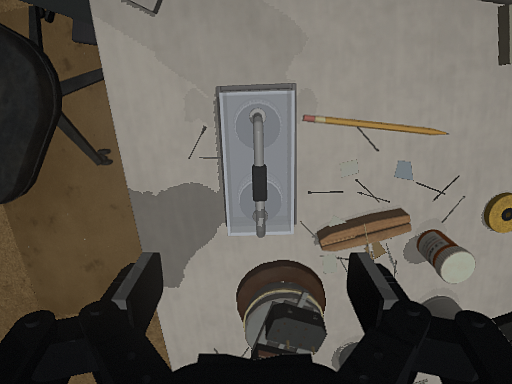

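The sleeve is at (260,183) in the wrist view, with the bar running from (257,113) to (262,225).

Run:
```python
from h import *
C=cam('wrist')
g=onz(C,259.7,183,.111);a=onz(C,257.2,114,.111);b=onz(C,262,222,.111);d=a-b
print(g,a,b,np.degrees(np.arctan2(-d[0],d[1])))
P=np.array([onz(C,*p,.061) for p in((220.5,91),(294,90),(296,235),(230,235))]);print(P,P.mean(0));
y=np.degrees(np.arctan2(-d[0],d[1]))
goal(g[0],g[1],.093,90+y)
```

```text
[ 0.48055396 -0.30814202  0.111     ] [ 0.46909201 -0.25238851  0.111     ] [ 0.48850594 -0.34289739  0.111     ] 12.10635970814796
[[ 0.43326432 -0.24122044  0.061     ]
 [ 0.50003685 -0.22927596  0.061     ]
 [ 0.53126488 -0.37302359  0.061     ]
 [ 0.46245181 -0.38434146  0.061     ]] [ 0.48175446 -0.30696536  0.061     ]
t 1.3167 rows d [0.0016 0.0054 0.1379] rv [-0.07 -0.01 -2.84] | pos [ 0.4757 -0.3106  0.2309] rot [-179.93   -0.     99.27] F [ 0.21 -0.34  0.29] w 0.0848 ff 0.0
```

```bash
python3 -m creep '[[0.085,0.0016,0.005,0.04,0,0,-2.6],[0.085,0.0016,0.005,0.08,0,0,-2.6],[0.085,0.0016,0.005,0.115,0,0,-2.6],[0.085,0.0016,0.005,0.138,0,0,-2.6],[0.085,0.0016,0.005,0.138,0,0,-2.6],[0.085,0.0016,0.005,0.138,0,0,-2.6]]'
python3 -m creep '[[0,0,0,0,0,0,0],[0,0,0,0,0,0,0],[0,0,0,0,0,0,0],[0,0,0,0,0,0,0],[0,0,0,0,0,0,0],[0,0,0,0,0,0,0],[0,0,0,0,0,0,0],[0,0,0,0,0,0,0]]'
```

```text
time_s: 1.82
tool_pos: [0.48, -0.3079, 0.0928]
ee_rot: [-179.9, -0.1, 102.0]
force: [0.9, 0.5, 0.4]
grip_width: 0.0853
finger_force: 0.0
time_s: 2.48
tool_pos: [0.4815, -0.3073, 0.0937]
ee_rot: [180.0, 0.0, 102.2]
force: [-2.4, -0.1, 3.8]
grip_width: 0.0111
finger_force: 60.8
```

```bash
python3 -m creep '[[0,0,0,-0.01,0,0,0],[0,0,0,-0.02,0,0,0],[0,0,0,-0.035,0,0,0],[0,0,0,-0.05,0,0,0],[0,0,0,-0.07,0,0,0],[0,0,0,-0.09,0,0,0],[0,0,0,-0.11,0,0,0],[0,0,0,-0.115,0,0,0],[0,0,0,-0.115,0,0,0],[0,0,0,-0.115,0,0,0]]'
python3 - <<'E'
from h import *
goal(.405,-.20,.208,95)
goal(.405,.15,.208,95)
E
```

```text
time_s: 3.32
tool_pos: [0.4812, -0.3071, 0.2082]
ee_rot: [-180.0, 0.0, 102.2]
force: [0.0, 0.5, -1.1]
grip_width: 0.0106
finger_force: 60.0
t 3.3167 rows d [ 1.208e-01 -5.180e-02  1.000e-04] rv [-0.    0.01  7.22] | pos [ 0.4812 -0.3071  0.2082] rot [-1.8000e+02  1.0000e-02  1.0222e+02] F [ 0.01  0.53 -1.1 ] w 0.0106 ff 60.0
t 3.3167 rows d [4.629e-01 2.230e-02 1.000e-04] rv [-0.    0.01  7.22] | pos [ 0.4812 -0.3071  0.2082] rot [-1.8000e+02  1.0000e-02  1.0222e+02] F [ 0.01  0.53 -1.1 ] w 0.0106 ff 60.0
```

```bash
python3 -m creep '[[0,0.03,-0.015,0,0,0,1],[0,0.06,-0.03,0,0,0,2],[0,0.09,-0.042,0,0,0,4],[0,0.121,-0.052,0,0,0,5.5],[0,0.16,-0.044,0,0,0,7.2],[0,0.2,-0.035,0,0,0,7.2],[0,0.24,-0.026,0,0,0,7.2],[0,0.28,-0.018,0,0,0,7.2],[0,0.32,-0.009,0,0,0,7.2],[0,0.36,0,0,0,0,7.2],[0,0.4,0.009,0,0,0,7.2],[0,0.44,0.018,0,0,0,7.2]]'
python3 -m creep '[[0,0.022,0.002,0,0,0,0],[0,0.022,0.002,0,0,0,0],[0,0.022,0.002,0,0,0,0],[0,0.022,0.002,0,0,0,0]]'
python3 - <<'E'
from h import *
goal(.525,.152,.159,95)
cv2.imwrite('pics/w2.png',viewer.grab_frame('wrist')[:,:,::-1])
C=cam('wrist')
for p in ((.503,.15-.03,.182),(.503,.15+.03,.182)): print(proj(C,np.array(p)))
E
```

```text
time_s: 4.32
tool_pos: [0.4047, 0.1281, 0.2074]
ee_rot: [-179.9, 0.0, 95.0]
force: [1.3, -1.6, -1.5]
grip_width: 0.0106
finger_force: 59.9
time_s: 4.65
tool_pos: [0.4052, 0.1479, 0.2073]
ee_rot: [-179.9, 0.0, 95.0]
force: [-0.2, -0.9, -1.3]
grip_width: 0.0104
finger_force: 59.9
t 4.65 rows d [-0.0064  0.1198  0.048 ] rv [-0.13  0.04  0.02] | pos [0.4052 0.1479 0.2073] rot [-1.7987e+02  4.0000e-02  9.5020e+01] F [-0.17 -0.93 -1.29] w 0.0104 ff 59.9
[406.76640115 285.54663144]
[432.23778828 193.67456565]
```

View pics/w2.png

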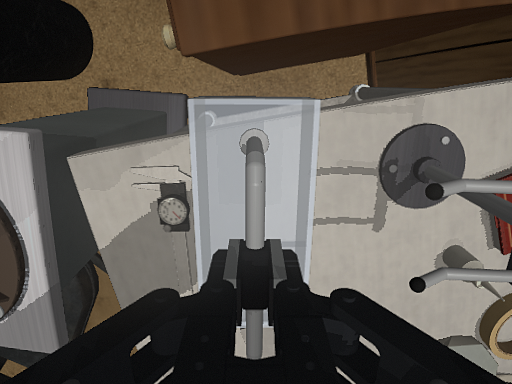

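Prong tips are at (434,190) and (418,286) in the wrist view. The cover hangs square in the gripper.

Run:
```python
from h import *
C=cam('wrist')
a=onz(C,434,190,.182);b=onz(C,418,286,.182);d=a-b
print(a,b,np.linalg.norm(d),np.degrees(np.arctan2(-d[0],d[1])),(a+b)/2)
# foot centre
print(onz(C,423,166,.01))
for yaw in (5,10,12):
    m=(a+b)/2;c,s=np.cos(np.radians(yaw)),np.sin(np.radians(yaw));print(yaw,m[:2]+.023*np.array([c,s]))
# dip points z=.17 where prong bends: 
print(onz(C,463,184,.170),onz(C,450,273,.170))
```

```text
[0.50346463 0.18220487 0.182     ] [0.51033487 0.12011663 0.182     ] 0.06246719512160786 6.314251284108428 [0.50689975 0.15116075 0.182     ]
[0.58975275 0.16168655 0.01      ]
5 [0.52981223 0.15316533]
10 [0.52955033 0.15515466]
12 [0.52939714 0.15594272]
[0.52815083 0.18428956 0.17      ] [0.53772694 0.12365433 0.17      ]
```

Run:
```python
from h import *
goal(.420,.1405,.1857,97)
goal(.529,.154,.1857,97)
```

```text
t 4.7 rows d [-0.0082  0.0139  0.0217] rv [-0.1   0.05 -2.05] | pos [0.4055 0.1475 0.2074] rot [-1.799e+02  5.000e-02  9.495e+01] F [-0.32 -0.62 -2.01] w 0.0109 ff 59.9
t 4.7 rows d [-0.0041  0.1236  0.0215] rv [-0.1   0.05 -2.05] | pos [0.4055 0.1475 0.2074] rot [-1.799e+02  5.000e-02  9.495e+01] F [-0.32 -0.62 -2.01] w 0.0109 ff 59.9
```

```bash
python3 -m creep '[[0,-0.008,0.014,0.011,0,0,-2],[0,-0.008,0.014,0.0215,0,0,-2],[0,-0.0075,0.03,0.0215,0,0,-2],[0,-0.007,0.045,0.0215,0,0,-2],[0,-0.0065,0.06,0.0215,0,0,-2],[0,-0.006,0.075,0.0215,0,0,-2],[0,-0.0055,0.09,0.0215,0,0,-2],[0,-0.005,0.105,0.0215,0,0,-2],[0,-0.004,0.118,0.0215,0,0,-2],[0,-0.004,0.1236,0.0215,0,0,-2],[0,-0.004,0.1236,0.0215,0,0,-2],[0,-0.004,0.1236,0.0215,0,0,-2]]'
python3 - <<'E'
from h import *
goal(.529,.154,.161,97)
a=viewer.grab_frame('side')[:,:,::-1];b=viewer.grab_frame('wrist')[:,:,::-1]
a=cv2.resize(a[70:214,160:352],(400,300),interpolation=cv2.INTER_CUBIC)
cv2.imwrite('pics/v3.png',np.hstack([a,cv2.resize(b,(400,300))]))
E
```

```text
time_s: 5.7
tool_pos: [0.5287, 0.1549, 0.1862]
ee_rot: [-179.9, 0.0, 97.0]
force: [-0.2, 0.4, -1.9]
grip_width: 0.0112
finger_force: 59.9
t 5.7 rows d [-0.0009  0.0002  0.0252] rv [-0.08  0.02 -0.04] | pos [0.5287 0.1549 0.1862] rot [-1.7992e+02  2.0000e-02  9.6960e+01] F [-0.18  0.38 -1.91] w 0.0112 ff 59.9
```

View pics/v3.png

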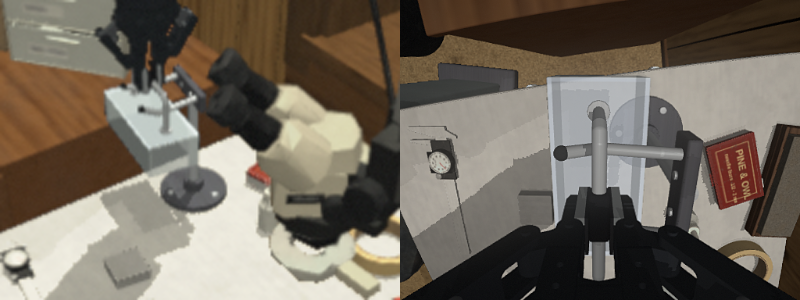

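The bar now lies above the left prong, behind its tip (tip at (562,152), bar at (599,152)). I'll lower it in.

```bash
python3 -m creep '[[0,-0.0009,0,0.006,0,0,0],[0,-0.0009,0,0.012,0,0,0],[0,-0.0009,0,0.018,0,0,0],[0,-0.0009,0,0.022,0,0,0],[0,-0.0009,0,0.0245,0,0,0],[0,-0.0009,0,0.0245,0,0,0]]'
```

```text
time_s: 6.3
tool_pos: [0.5291, 0.1546, 0.1615]
ee_rot: [-179.9, 0.0, 97.0]
force: [-0.1, 0.1, -1.7]
grip_width: 0.0106
finger_force: 59.9
```

```bash
python3 -m creep '[[0,0,0,0.002,0,0,0],[0,0,0,0.003,0,0,0],[0,0,0,0.003,0,0,0]]'; python3 -m creep '[[0,0,0,0.0015,0,0,0],[0,0,0,0.0015,0,0,0]]'
```

```text
time_s: 6.55
tool_pos: [0.5297, 0.1549, 0.1603]
ee_rot: [179.9, 0.0, 97.0]
force: [-3.5, -0.8, 8.3]
grip_width: 0.011
finger_force: 61.3
time_s: 6.72
tool_pos: [0.5299, 0.155, 0.16]
ee_rot: [179.9, 0.0, 97.0]
force: [-6.9, -3.4, 20.6]
grip_width: 0.0108
finger_force: 63.0
```

```bash
python3 -m creep '[[0,0,-0.001,-0.003,0,0,0],[0,0,-0.001,-0.003,0,0,0]]'; python3 -m creep '[[0.02,0,0,0,0,0,0],[0.03,0,0,0,0,0,0],[0.034,0,0,0,0,0,0],[0.034,0,0,0,0,0,0],[0.034,0,0,0,0,0,0],[0.034,0,0,0,0,0,0],[0.034,0,0,0,0,0,0],[0.034,0,0,0,0,0,0]]'
python3 - <<'E'
from h import *
b=viewer.grab_frame('wrist')[:,:,::-1];a=viewer.grab_frame('side')[:,:,::-1]
a=cv2.resize(a[70:214,160:352],(400,300),interpolation=cv2.INTER_CUBIC)
cv2.imwrite('pics/v4.png',np.hstack([a,cv2.resize(b,(400,300))]))
E
```

```text
time_s: 6.88
tool_pos: [0.5289, 0.1549, 0.1616]
ee_rot: [179.9, -0.0, 97.0]
force: [0.1, -0.3, -1.9]
grip_width: 0.0108
finger_force: 60.0
time_s: 7.55
tool_pos: [0.5285, 0.1546, 0.1608]
ee_rot: [-180.0, -0.0, 97.0]
force: [0.5, 0.5, 0.7]
grip_width: 0.0338
finger_force: 0.0
```

View pics/v4.png

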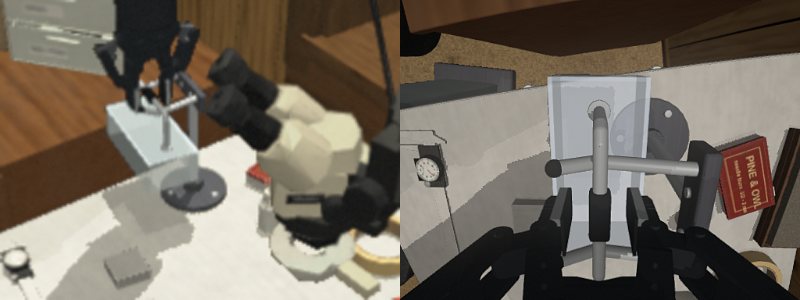

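The cover hangs on both prongs, and the fingers are clear of the sleeve on either side. Withdrawing upward and going back to the nest.

```bash
python3 -m creep '[[0.034,0,0,-0.01,0,0,0],[0.034,0,0,-0.025,0,0,0],[0.034,0,0,-0.045,0,0,0],[0.034,0,0,-0.07,0,0,0],[0.034,0,0,-0.09,0,0,0],[0.034,0,0,-0.09,0,0,0]]'
python3 - <<'E'
from h import *
goal(.405,.13,.25,97)
goal(.405,-.20,.25,102)
goal(.475,-.309,.20,102)
E
```

```text
time_s: 8.15
tool_pos: [0.5303, 0.156, 0.2557]
ee_rot: [179.6, -0.1, 97.0]
force: [0.7, 0.9, -0.0]
grip_width: 0.034
finger_force: 0.0
t 8.15 rows d [-0.0105 -0.1275  0.0049] rv [ 0.38 -0.08  0.04] | pos [0.5303 0.156  0.2557] rot [ 1.7962e+02 -8.0000e-02  9.7040e+01] F [ 0.66  0.91 -0.01] w 0.034 ff 0.0
t 8.15 rows d [-0.338  -0.168   0.0041] rv [ 0.38 -0.07 -4.96] | pos [0.5303 0.156  0.2557] rot [ 1.7962e+02 -8.0000e-02  9.7040e+01] F [ 0.66  0.91 -0.01] w 0.034 ff 0.0
t 8.15 rows d [-0.4548 -0.1122  0.0543] rv [ 0.38 -0.07 -4.96] | pos [0.5303 0.156  0.2557] rot [ 1.7962e+02 -8.0000e-02  9.7040e+01] F [ 0.66  0.91 -0.01] w 0.034 ff 0.0
```

```bash
python3 -m creep '[[0.034,-0.003,-0.035,0,0,0,0],[0.034,-0.005,-0.07,0,0,0,0],[0.034,-0.008,-0.105,0,0,0,0],[0.06,-0.03,-0.135,0,0,0,0],[0.085,-0.07,-0.15,0,0,0,0],[0.085,-0.11,-0.155,0,0,0,0],[0.085,-0.15,-0.158,0,0,0,0],[0.085,-0.19,-0.16,0,0,0,0],[0.085,-0.23,-0.162,0,0,0,-2],[0.085,-0.27,-0.165,0,0,0,-4],[0.085,-0.31,-0.168,0,0,0,-5],[0.085,-0.338,-0.168,0.004,0,0,-5]]'
python3 -m creep '[[0.085,-0.035,0.012,0.012,0,0,0],[0.085,-0.07,0.03,0.025,0,0,0],[0.085,-0.1,0.045,0.038,0,0,0],[0.085,-0.117,0.056,0.05,0,0,0],[0.085,-0.117,0.056,0.05,0,0,0],[0.085,-0.117,0.056,0.05,0,0,0]]'
python3 - <<'E'
from h import *
goal(.481,-.308,.20,102)
b=viewer.grab_frame('wrist')[:,:,::-1]
cv2.imwrite('pics/w5.png',b)
C=cam('wrist')
y=np.radians(12);ax=np.array([-np.sin(y),np.cos(y)])
for k in(1,-1): print(proj(C,np.r_[np.array([.481,-.308])+k*.04*ax,.048]))
E
```

```text
time_s: 9.15
tool_pos: [0.4026, -0.2054, 0.2476]
ee_rot: [180.0, 0.1, 101.9]
force: [-0.9, 0.5, 0.8]
grip_width: 0.0851
finger_force: 0.0
time_s: 9.65
tool_pos: [0.4821, -0.3043, 0.1958]
ee_rot: [-179.9, -0.1, 102.0]
force: [-1.3, 0.9, -0.8]
grip_width: 0.0851
finger_force: 0.0
t 9.65 rows d [-0.0034 -0.0019 -0.0042] rv [-0.07 -0.11 -0.01] | pos [ 0.4821 -0.3043  0.1958] rot [-1.7993e+02 -1.1000e-01  1.0199e+02] F [-1.26  0.92 -0.76] w 0.0851 ff 0.0
[251.3615722  137.22748255]
[251.40997607 219.98232607]
```

View pics/w5.png

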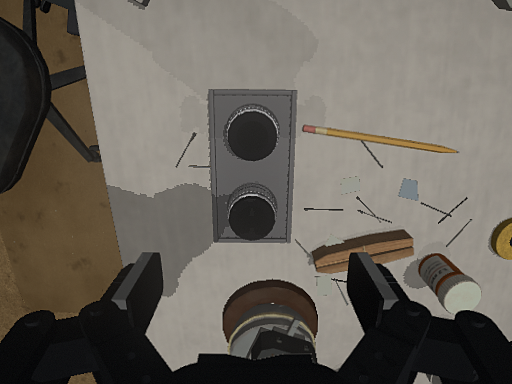

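Cap centres are at (253,135.5) and (252.5,216.5) in the wrist view. The pencil and the ring clamp are clear of the fingers.

Run:
```python
from h import *
C=cam('wrist')
import cv2
im=cv2.imread('pics/w5.png');g=im.max(2);m=(g<45).astype('uint8')
m[:90]=0;m[245:]=0;m[:,:212]=0;m[:,292:]=0
n,l,st,ce=cv2.connectedComponentsWithStats(m)
for i in range(1,n):
    if st[i,4]>300: print(st[i],ce[i],onz(C,*ce[i],.048))
A=onz(C,253,135.5,.048);B=onz(C,252.5,216.5,.048);d=A-B
print(A,B,np.linalg.norm(d),np.degrees(np.arctan2(-d[0],d[1])))
goal(*A[:2],.075,102)
```

```text
[ 228  112   49   49 1861] [251.75013434 136.19828049] [ 0.47283158 -0.26790067  0.048     ]
[ 229  196   46   44 1580] [251.40632911 217.67151899] [ 0.48881193 -0.34476094  0.048     ]
[ 0.47379205 -0.26705646  0.048     ] [ 0.4895899  -0.34334447  0.048     ] 0.07790656547531932 11.699544248271373
t 9.7 rows d [ 0.0372 -0.0004  0.1217] rv [-0.03 -0.07  0.04] | pos [ 0.482  -0.3035  0.1966] rot [-1.7997e+02 -7.0000e-02  1.0204e+02] F [ 0.65  0.37 -0.19] w 0.085 ff 0.0
```

```bash
python3 -m creep '[[0.085,0.03,0,0.03,0,0,0],[0.085,0.037,0,0.065,0,0,0],[0.085,0.037,0,0.1,0,0,0],[0.085,0.037,0,0.13,0,0,0],[0.085,0.037,0,0.16,0,0,0],[0.085,0.037,0,0.17,0,0,0],[0.085,0.037,0,0.17,0,0,0]]'
python3 - <<'E'
from h import *
goal(.4727,-.2674,.019,102)
E
```

```text
time_s: 10.28
tool_pos: [0.473, -0.2667, 0.0257]
ee_rot: [-179.8, -0.1, 102.1]
force: [-0.4, 0.6, 0.5]
grip_width: 0.0853
finger_force: 0.0
t 10.2833 rows d [-0.0006 -0.0004  0.0067] rv [-0.16 -0.12  0.08] | pos [ 0.473  -0.2667  0.0257] rot [-1.7984e+02 -1.2000e-01  1.0208e+02] F [-0.35  0.61  0.51] w 0.0853 ff 0.0
```

```bash
python3 -m creep '[[0.085,-0.0006,0,0.0065,0,0,0],[0.06,-0.0006,0,0.0065,0,0,0],[0.055,-0.0006,0,0.0065,0,0,0],[0.05,-0.0006,0,0.0065,0,0,0],[0.045,-0.0006,0,0.0065,0,0,0],[0.04,-0.0006,0,0.0065,0,0,0],[0.03,-0.0006,0,0.0065,0,0,0],[0.03,-0.0006,0,0.0065,0,0,0],[0.03,-0.0006,0,0.0065,0,0,0]]'
```

```text
time_s: 11.03
tool_pos: [0.4739, -0.2693, 0.0219]
ee_rot: [-179.9, 0.1, 102.0]
force: [-7.3, -0.5, 13.6]
grip_width: 0.0462
finger_force: 59.1
```

```bash
python3 -m creep '[[0.03,0,0,-0.006,0,0,0],[0.03,0,0,-0.012,0,0,0],[0.03,0,0,-0.02,0,0,0],[0.03,0,0,-0.03,0,0,0],[0.03,0,0,-0.038,0,0,0],[0.03,0,0,-0.038,0,0,0],[0.03,0,0,-0.038,0,0,0]]'
for i in 1 2 3 4; do python3 -m creep '[[0.03,0,0,0,0,0,0],[0.03,0,0,0,0,0,0]]'|grep -E 'force|pos|width|rot'; done
```

```text
time_s: 11.62
tool_pos: [0.4753, -0.2688, 0.0591]
ee_rot: [179.9, 0.1, 102.0]
force: [-0.7, -0.0, -2.0]
grip_width: 0.0455
finger_force: 61.8
tool_pos: [0.4743, -0.2685, 0.0579]
ee_rot: [-180.0, -0.0, 102.0]
force: [0.2, 0.4, -2.0]
grip_width: 0.046
finger_force: 61.8
tool_pos: [0.4744, -0.2684, 0.0579]
ee_rot: [-180.0, -0.0, 102.0]
force: [-0.2, -0.2, -1.3]
grip_width: 0.0459
finger_force: 61.8
tool_pos: [0.4746, -0.2685, 0.0581]
ee_rot: [-180.0, -0.0, 102.0]
force: [-0.1, 0.2, -2.2]
grip_width: 0.0462
finger_force: 61.8
tool_pos: [0.4746, -0.2686, 0.0582]
ee_rot: [-180.0, -0.0, 102.0]
force: [1.1, -0.1, -1.6]
grip_width: 0.0458
finger_force: 61.8
```

It pulls about 1.8 N, so this is the lighter cell, and it was lifted 36 mm for over 0.3 s. I'll put it back.

```bash
python3 -m creep '[[0.03,-0.0006,-0.0007,0.01,0,0,0],[0.03,-0.0006,-0.0007,0.02,0,0,0],[0.03,-0.0006,-0.0007,0.027,0,0,0],[0.03,-0.0006,-0.0007,0.031,0,0,0],[0.03,-0.0006,-0.0007,0.0345,0,0,0],[0.03,-0.0006,-0.0007,0.0355,0,0,0],[0.03,-0.0006,-0.0007,0.0355,0,0,0]]'
```

```text
time_s: 12.87
tool_pos: [0.4737, -0.2691, 0.0224]
ee_rot: [-180.0, -0.0, 102.0]
force: [-2.0, -0.6, -3.0]
grip_width: 0.0461
finger_force: 62.1
```

```bash
python3 -m creep '[[0.05,0,0,0,0,0,0],[0.055,0,0,0,0,0,0],[0.065,0,0,0,0,0,0],[0.085,0,0,0,0,0,0],[0.085,0,0,0,0,0,0],[0.085,0,0,0,0,0,0]]'
python3 -m creep '[[0.085,0,0,-0.015,0,0,0],[0.085,0,0,-0.035,0,0,0],[0.085,0,0,-0.055,0,0,0],[0.085,0,0,-0.065,0,0,0],[0.085,0,0,-0.065,0,0,0]]'
python3 - <<'E'
from h import *
goal(.4893,-.3454,.087,102)
cv2.imwrite('pics/w6.png',viewer.grab_frame('wrist')[:,:,::-1])
E
```

```text
time_s: 13.37
tool_pos: [0.4742, -0.2694, 0.023]
ee_rot: [180.0, 0.0, 102.0]
force: [0.6, 0.0, -0.4]
grip_width: 0.0851
finger_force: 0.0
time_s: 13.78
tool_pos: [0.4755, -0.2699, 0.0899]
ee_rot: [179.8, 0.1, 102.0]
force: [-0.1, -0.0, 0.4]
grip_width: 0.085
finger_force: 0.0
t 13.7833 rows d [-0.0767 -0.0022  0.0031] rv [0.18 0.15 0.01] | pos [ 0.4755 -0.2699  0.0899] rot [1.7982e+02 1.5000e-01 1.0201e+02] F [-0.07 -0.    0.42] w 0.085 ff 0.0
```

View pics/w6.png

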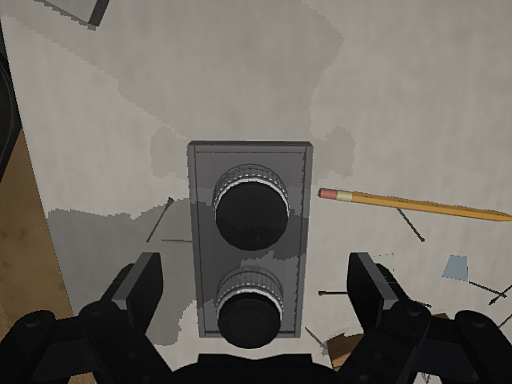

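Both cells stand alike in their wells, caps at (251,215) and (249,320). I'll check A's seating height numerically.

```bash
python3 - <<'E'
from h import *
C=cam('wrist')
im=cv2.imread('pics/w6.png');m=(im.max(2)<45).astype('uint8')
m[:170]=0;m[348:]=0;m[:,:200]=0;m[:,300:]=0
n,l,st,ce=cv2.connectedComponentsWithStats(m)
for i in range(1,n):
    if st[i,4]>300: print(st[i],ce[i],onz(C,*ce[i],.048))
for z in (.048,.056):
    c=proj(C,np.array([.474,-.268,z]));e=[proj(C,np.array([.474,-.268,z])+k*.0225*np.array([.978,.208,0])) for k in(1,-1)];print(z,c,np.linalg.norm(e[0]-e[1]))
E
python3 -m creep '[[0.085,-0.035,-0.002,0,0,0,0],[0.085,-0.065,-0.002,0,0,0,0],[0.085,-0.0767,-0.002,0.003,0,0,0],[0.085,-0.0767,-0.002,0.02,0,0,0],[0.085,-0.0767,-0.002,0.045,0,0,0],[0.085,-0.0767,-0.002,0.06,0,0,0],[0.085,-0.0767,-0.002,0.06,0,0,0]]'
python3 - <<'E'
from h import *
goal(.4893,-.3454,.0225,102)
E
```

```text
[ 216  181   72   70 3923] [251.20774917 215.90925312] [ 0.47279297 -0.2655757   0.048     ]
[ 205  292   90   56 2862] [248.94374563 320.30363382] [ 0.48735197 -0.34220226  0.048     ]
0.048 [252.32346933 219.89053555] 73.71467195240898
0.056 [252.27208301 225.27425293] 76.61072871881059
time_s: 14.42
tool_pos: [0.4852, -0.3431, 0.0232]
ee_rot: [-179.7, -0.3, 102.0]
force: [0.0, -0.6, -0.0]
grip_width: 0.0855
finger_force: 0.0
t 14.4167 rows d [-0.0031  0.0035  0.0007] rv [-0.3  -0.3   0.02] | pos [ 0.4852 -0.3431  0.0232] rot [-179.7    -0.3   102.02] F [ 0.05 -0.57 -0.01] w 0.0855 ff 0.0
```

```bash
python3 -m creep '[[0.085,-0.002,0.003,0,0,0,0],[0.085,-0.002,0.003,0,0,0,0]]'
python3 -m creep '[[0.06,0,0,0,0,0,0],[0.055,0,0,0,0,0,0],[0.05,0,0,0,0,0,0],[0.045,0,0,0,0,0,0],[0.04,0,0,0,0,0,0],[0.03,0,0,0,0,0,0],[0.03,0,0,0,0,0,0],[0.03,0,0,0,0,0,0],[0.03,0,0,0,0,0,0]]'
```

```text
time_s: 14.58
tool_pos: [0.4924, -0.3461, 0.0281]
ee_rot: [180.0, 0.0, 102.0]
force: [1.0, -0.8, 0.3]
grip_width: 0.0851
finger_force: 0.0
time_s: 15.33
tool_pos: [0.4899, -0.3468, 0.029]
ee_rot: [-179.9, 0.0, 102.0]
force: [-7.4, 0.2, 12.7]
grip_width: 0.0453
finger_force: 59.3
```

The grip is 6 mm higher than on the first cell, so I'll regrip lower.

```bash
python3 -m creep '[[0.055,0,0,0,0,0,0],[0.06,0,0,0,0,0,0],[0.07,0,0,0,0,0,0],[0.07,0,0,0.003,0,0,0],[0.07,0,0,0.006,0,0,0],[0.07,0,0,0.006,0,0,0]]'
python3 -m creep '[[0.06,0,0,0,0,0,0],[0.055,0,0,0,0,0,0],[0.05,0,0,0,0,0,0],[0.045,0,0,0,0,0,0],[0.04,0,0,0,0,0,0],[0.03,0,0,0,0,0,0],[0.03,0,0,0,0,0,0],[0.03,0,0,0,0,0,0]]'
python3 -m creep '[[0.03,0,0,-0.006,0,0,0],[0.03,0,0,-0.012,0,0,0],[0.03,0,0,-0.02,0,0,0],[0.03,0,0,-0.03,0,0,0],[0.03,0,0,-0.04,0,0,0],[0.03,0,0,-0.05,0,0,0],[0.03,0,0,-0.05,0,0,0],[0.03,0,0,-0.05,0,0,0],[0.03,0,0,-0.05,0,0,0]]'
for i in 1 2; do python3 -m creep '[[0.03,0,0,0,0,0,0],[0.03,0,0,0,0,0,0]]'|grep -E 'force|pos|width|rot'; done
python3 - <<'E'
from h import *
goal(.4405,-.083,.14,102)
E
```

```text
time_s: 15.83
tool_pos: [0.4912, -0.3458, 0.021]
ee_rot: [-180.0, -0.0, 102.0]
force: [-0.6, 0.6, 0.4]
grip_width: 0.0698
finger_force: 0.0
time_s: 16.5
tool_pos: [0.4897, -0.3465, 0.0222]
ee_rot: [-179.8, -0.0, 102.0]
force: [-6.5, 0.6, 8.8]
grip_width: 0.0456
finger_force: 59.8
time_s: 17.25
tool_pos: [0.4913, -0.3461, 0.0718]
ee_rot: [-180.0, 0.0, 102.0]
force: [0.2, -0.1, -3.5]
grip_width: 0.046
finger_force: 62.5
tool_pos: [0.4911, -0.3459, 0.0712]
ee_rot: [-180.0, -0.0, 102.0]
force: [-0.0, -0.5, -3.8]
grip_width: 0.0458
finger_force: 62.5
tool_pos: [0.4913, -0.3459, 0.0714]
ee_rot: [-180.0, -0.0, 102.0]
force: [-0.2, -0.1, -2.4]
grip_width: 0.0459
finger_force: 62.5
t 17.5833 rows d [ 0.2678  0.0051 -0.0684] rv [-0.02 -0.02  0.03] | pos [ 0.4913 -0.3459  0.0714] rot [-1.7998e+02 -2.0000e-02  1.0203e+02] F [-0.25 -0.06 -2.38] w 0.0459 ff 62.5
```

About 3.3 N, so this is the heavier one. Up first, then over to the block, slightly biased to the robot's side.

```bash
python3 -m creep '[[0.03,0,0,-0.02,0,0,0],[0.03,0,0,-0.045,0,0,0],[0.03,0,0,-0.068,0,0,0],[0.03,0.01,-0.015,-0.068,0,0,0],[0.03,0.035,-0.03,-0.068,0,0,0],[0.03,0.07,-0.035,-0.068,0,0,0],[0.03,0.105,-0.03,-0.068,0,0,0],[0.03,0.14,-0.025,-0.068,0,0,0],[0.03,0.175,-0.018,-0.068,0,0,0],[0.03,0.21,-0.01,-0.068,0,0,0],[0.03,0.24,-0.005,-0.068,0,0,0],[0.03,0.26,-0.002,-0.068,0,0,0]]'
python3 -m creep '[[0.03,0.008,0.001,0,0,0,0],[0.03,0.008,0.001,0,0,0,0],[0.03,0.008,0.001,0,0,0,0],[0.03,0.008,0.001,0,0,0,0]]'
python3 - <<'E'
from h import *
goal(.436,-.083,.14,102)
a=viewer.grab_frame('side')[:,:,::-1];t=viewer.grab_frame('top')[:,:,::-1]
for n,i in(('side',a),('top',t)): cv2.imwrite(f'pics/{n}9.png',i)
cv2.imwrite('pics/v9.png',np.hstack([cv2.resize(a[70:340,140:360],(400,490)),cv2.resize(t[120:255,140:360],(400,246))[:246] if 0 else cv2.resize(t[120:260,140:254],(400,490))]))
E
```

```text
time_s: 18.58
tool_pos: [0.4352, -0.0888, 0.1401]
ee_rot: [180.0, -0.0, 102.2]
force: [0.4, -0.5, -4.0]
grip_width: 0.0457
finger_force: 62.7
time_s: 18.92
tool_pos: [0.4347, -0.0857, 0.1397]
ee_rot: [-180.0, 0.0, 101.9]
force: [1.0, -0.0, -3.5]
grip_width: 0.0456
finger_force: 62.7
t 18.9167 rows d [ 0.0024  0.0018 -0.0003] rv [-0.01  0.04 -0.08] | pos [ 0.4347 -0.0857  0.1397] rot [-1.7999e+02  4.0000e-02  1.0192e+02] F [ 0.96 -0.01 -3.55] w 0.0456 ff 62.7
```

View pics/v9.png

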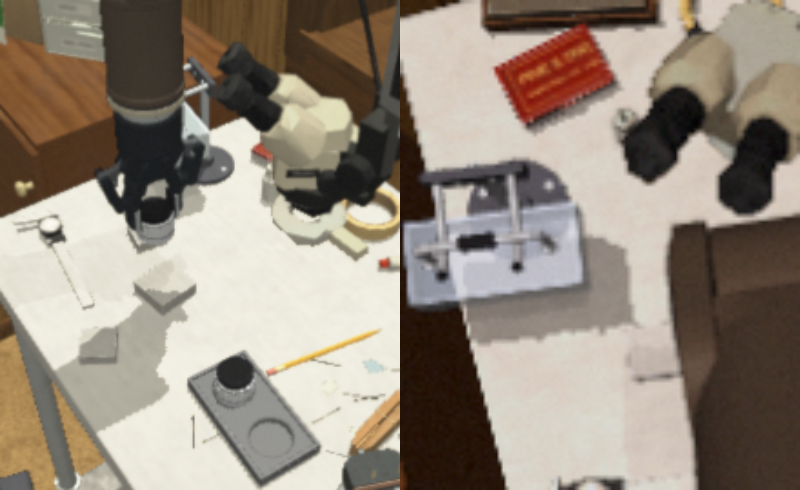

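The cover hangs on both prongs (bar at (478,242)), the lighter cell is seated in the +y well (236,378), and the heavier cell is upright over the middle block at (165,285). Handing in.

```bash
python3 -m creep '[[0.03,0.002,0.002,0,0,0,0],[0.03,0.002,0.002,0,0,0,0],[0.03,0.002,0.002,0,0,0,0],[0.03,0.002,0.002,0,0,0,0],[0.03,0.002,0.002,0,0,0,0],[0.03,0.002,0.002,0,0,0,0]]'; python3 -c "
from plant import ctrl;print(ctrl.job_done())"
```

```text
time_s: 19.52
tool_pos: [0.4362, -0.0819, 0.1398]
ee_rot: [-180.0, 0.0, 102.0]
force: [0.3, 0.2, -3.1]
grip_width: 0.0455
finger_force: 62.7
the job is handed in; nothing more can be done
None
```

The job is handed in at 19.5 s; no verdict came back: the cover hangs on both prongs, the lighter cell (about 1.8 N) is back in its well, and the heavier one (about 3.3 N) is held upright about 10 cm above the middle of the 62 mm block.

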